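# Slide the ink stick along the tray wall into its corner bay

## Robot

A 6-joint arm with a two-finger parallel gripper is mounted at the origin on the work surface. World frame = base frame: x ahead of the robot, y to its left, z up, the work surface at z = 0. Lengths are in m, angles in degrees, forces in N, time in s.
With the tool pointing down it reaches from about 0.3 to 0.775 m from the base axis. Payload 14.6 kg.
Tool frame: the origin (TCP) lies between the finger pads; the fingertips stand 25 mm ahead of it and the grasp point (between the pads) lies 6 mm ahead of it; z points along the fingers, y is the line along which they close (so a half turn about z gives the same grasp; the last joint's range is limited). The gripper opens to 85 mm and grips with 20 to 120 N. Pads are 22 mm wide; open, the fingers measure 114 mm over their backs; the gripper's body (76 mm by 85 mm) begins 54 mm behind the grasp point. The pads swing forward as they close: fully open they stand 13 mm farther back than shut.
Start: joints at [72.617, 17.183, 87.147, -0, 75.671, -3.816], TCP at [0.129, 0.535, 0.256] pointing down, gripper open.
Joint ranges: [-173.82, 173.82], [-45.26, 126.66], [13.44, 144.39], [-59.66, 239.66], [0, 175.72], [-146.38, 146.38]. Speed limits (degrees/s): [127.2, 127.2, 147.25, 180, 180, 180].

## Interface

Orientations are given as a 3x3 rotation matrix whose columns are the frame's x, y, z axes.
In Python, from bench import get_obs, capture, finish_job, silhouettes, pinpoint gives the robot as it stands. The module is installed in compiled form; this text tells all that it offers.
- The arm moves only by the tool servo_tool, never from a script. Its argument "steps" is a list of rows, each a list of 4 numbers: the shift along the tool's x, y, z normalised to -1 to 1, where 1 is 0.1 m, then the turn about the tool's z normalised to -1 to 1, where 1 is 45 degrees. In form: [[tx, ty, tz, twist], ...]. A call has exactly 5 rows; each row is the pose to reach, as a shift and turn from the pose commanded when the call began, along the tool's axes at that moment; what a row does not reach only later rows make up. A row lasts 1/12 s, in which the tool goes at most 41.7 mm and 7.16 degrees, less where a joint would pass 70% of its speed; a pose out of reach is approached as far as the arm can. A call with a number of a shift or a turn outside -1 to 1 is refused whole. A call with a gripper value outside its range is refused whole. "fingers" is the gripper's target within -1 to 1 (fully open at 1, half-way at 0, shut at -1), set as the call begins (left out, the last holds). The fingers move at their own pace and stop on an object; "force" is the grip in N (left out, the last holds). Time passes only in rows, so rows that repeat a pose let the fingers close, or fill a call up. It gives the time, the measured TCP pose, the force, the opening and the grip force at its end, in the units of the state.
- get_obs(): the state, without advancing time (a new reading comes with each control period).
- capture(name): name is "side" or "top" or "wrist"; returns a dict with "img" (400x640x3 uint8, red, green, blue), "z_map" (400x640 float32, m along the optical axis (not along the pixel's ray), 0 where there is no reading), "vfov" (degrees; the focal length in pixels is half the picture's height over the tangent of half this angle, whatever the lens; pixels are square), "cx", "cy" (the principal point, pixels), "D" ([k1, k2, p1, p2, k3] as OpenCV has them; the pictures are not rectified), "world_to_cam" (4x4, takes a point from world to camera coordinates); the wrist camera has in their place "T_tool_cam" (4x4, takes a point from camera to tool coordinates, whose origin is the TCP and whose axes are the flange's). Camera axes: x right, y up, looking along -z (the intrinsics and any distortion apply to the point x, -y, -z); pixel columns grow to the right and rows downward; lengths in m; the calibration is good to about 2 mm. A picture is of the moment at which its call begins: read the wrist's pose just before it.
- finish_job(): hands the job in; it is judged then, once.
Trained networks look in the newest picture that a camera, given by its name, has taken for a name from the list of things; names that differ only in an ending like _2 or _b are one class to them, and where a whole thing is asked for, a point or a joint stands for the part that bears it (a point fixed in the world has none). Each returns a list of dicts, best first, with "confidence" (0 to 1); they miss things now and then, are a little off and sometimes report something else, mostly with a low value. They report only what shows in the picture. A call takes as long as a camera call. They do not tell look-alikes from the thing itself.
- silhouettes(camera, name): "mask" (400x640 bool, what is visible of it).
- pinpoint(camera, name): "position" ([x, y, z] in m, in the coordinates of the camera as it stood for that picture, good to about 4 mm: a listed point, or the origin of a listed thing).
The state is a dict: "time": time; "q": joint angles; "dq": joint speeds; "joint_torque": joint torques, N m; "ee_pos": TCP position; "tcp_rot": TCP orientation; "wrist_force": force on the tool from outside, world axes, zero at the start; "moment": the same for the moment, N m; "opening": opening from 0.0 (shut) to 1.0 (fully open); "grip_force": force on a finger pad.
Only numpy, scipy, OpenCV 4.12 (cv2) and the standard library are available. Lean on these libraries where they do the work, as an engineer would, in place of code of your own. Each camera call takes 0.05 s, during which the arm holds its last target. There are 200 camera calls.

## Task

The ink stick lies loose in the wooden writing tray. With the fingertips push it flat against the tray's far long wall while it is still clear of its bay, then slide it along that wall into the bay in the far left corner until its end meets the tray's end wall. Do not pick the stick up or tip it, and leave everything else where it is.

Things in the scene. Friction and masses are not known exactly. Their poses are not given: they have to be found in the camera images.
- stick_center (a point): centre (half-way up) of the ink stick: a black bar 30 mm (its x) by 120 mm (its y) by 14 mm high, about 45 to 90 g, lying flat on the tray floor, its long axis within 0.3 rad of the tray's y at the start. Axes as the tray's when it lies squarely
- tray: plain light wooden tray, fixed to the desk; origin at the centre of its underside, x away from the robot to the far long wall, y to the left along the long walls. Inside 235 mm (x) by 360 mm (y); floor 6 mm thick, so its upper face is 6 mm above the desk; walls 9 mm thick, their tops 22 mm above the desk. The far long wall's inner face is at x = +117.5 mm, the left end wall's at y = +180 mm
- bay_home (a point): where the stick's centre lies when it is home in the far left corner of the tray: 15 mm from the far wall's inner face, 60 mm from the left end wall's inner face, 7 mm above the tray floor. Axes as the tray's. The bay is open towards the tray's right; when home, the last 35 mm of the stick stand out of it
- bay_mouth (a point): middle of the bay's entrance, axes as the tray's. The bay lies between the far wall and a fixed brown wooden divider (8 mm thick, 14 mm high, rounded nose) that runs 85 mm from the left end wall, parallel to the far wall; the gap between them is 37 mm
- inkstone: dark slate inkstone, 76 x 136 x 20 mm, lying in the near half of the tray, long along the tray's y. Bystander: leave it. Origin at the centre of its underside
- dropper: squat round white porcelain water dropper, 46 mm across, 27 mm high, in the tray's near right part. Bystander. Origin at the centre of its underside
- paste_jar: round blue ceramic seal-paste jar with lid, 62 mm across, 32 mm high, on the desk beside the tray's right end. Bystander. Origin at the centre of its underside
- seal: upright square seal stone, 20 x 20 x 57 mm, on the desk beside the tray's right end. Bystander. Origin at the centre of its underside
- weight: white marble paperweight block, 88 x 28 x 24 mm, on the desk beside the tray's left end. Bystander. Origin at the centre of its underside
- tape: black roll ring, 94 mm across, 19 mm high, lying on the newspaper at the left. Bystander. Origin at the centre of its underside
- brush: writing brush, about 265 mm long, lying on the desk beyond the tray. Bystander. Origin at the centre of its underside
- ink_bottle: standing black ink bottle, 54 mm across, 135 mm high, at the far right. Bystander. Origin at the centre of its underside
Mind the look-alikes: they are no part of the job. Leave any orange look-alike of the part that bears stick_center alone.

How it is judged:
By the outcome, as a careful person would: the job done as asked, in the order asked, and still so for the second after the job is handed in, with the robot touching nothing.
It also fails if it takes over 46 s, if anything falls off the work surface, if the arm or the gripper's body presses on something with over 40 N, if the wrist force passes 120 N, or if a joint passes its speed limit or range.

## Working session

There is one attempt and no reset: what is moved stays moved. The work goes in short steps, Python scripts to look and compute and a tool call to move; the robot and the scene stay as the last step left them, time stands still between calls to the robot, and variables do not carry over. Pictures are saved under pics/ and viewed, at most 10 in all, crops included, and the job is handed in when it is done.

Besides the shell and the picture viewer there is one more tool, called after ">>>" in YAML: its name, and indented under it one key for each argument. servo_tool: Moves the arm, as the interface text tells. Its arguments: {"type":"object","properties":{"steps":{"type":"array","items":{"type":"array","items":{"type":"number"}}},"fingers":{"type":"number"},"force":{"type":"number"}},"required":["steps"]}

```bash
mkdir -p pics
cat > h.py <<'E'
import numpy as np, cv2
from bench import get_obs, capture, finish_job, silhouettes, pinpoint
def K(c):
    f=200/np.tan(np.radians(c['vfov'])/2); return np.array([[f,0,c['cx']],[0,f,c['cy']],[0,0,1.]])
def c2w(c,o=None):
    if 'world_to_cam' in c: return np.linalg.inv(c['world_to_cam'])
    T=np.eye(4);T[:3,:3]=o['tcp_rot'];T[:3,3]=o['ee_pos'];return T@c['T_tool_cam']
def pix2w(c,uv,z,T):
    "pixels to world on the plane of height z"
    n=cv2.undistortPoints(np.array(uv,float).reshape(-1,1,2),K(c),np.array(c['D'],float)).reshape(-1,2)
    d=np.c_[n[:,0],-n[:,1],-np.ones(len(n))]@T[:3,:3].T
    return T[:3,3]+d*((z-T[2,3])/d[:,2])[:,None]
def w2pix(c,P,T):
    P=np.atleast_2d(P);p=(P-T[:3,3])@T[:3,:3]; p=p*[1,-1,-1]
    return cv2.projectPoints(p,np.zeros(3),np.zeros(3),K(c),np.array(c['D'],float))[0].reshape(-1,2)
E
python3 - <<'E'
from h import *
o=get_obs();print(o['time'],o['ee_pos'],np.round(o['tcp_rot'],3).tolist(),o['opening'])
c=capture('top');T=c2w(c)
cv2.imwrite('pics/top0.png',c['img'][:,:,::-1]);print(T[:3,3])
for n in ['tray','stick_center','bay_home','bay_mouth','inkstone','dropper','seal','paste_jar','weight']:
    for r in pinpoint('top',n)[:3]:
        w=(T@np.r_[r['position'],1])[:3];print(n,round(r['confidence'],2),np.round(w,3),w2pix(c,w,T).round())
for r in silhouettes('top','stick_center')[:3]:
    v,u=np.nonzero(r['mask']);
    b=pix2w(c,np.c_[u,v],.02,T)[:,:2].astype(np.float32);print(r['confidence'],len(u),u.mean(),v.mean(),cv2.minAreaRect(b))
E
```

```text
0.0 [0.12895769 0.53444473 0.25571019] [[-0.972, 0.235, -0.0], [0.235, 0.972, -0.001], [0.0, -0.001, -1.0]] 0.9988954604064488
[0.53327041 0.07747737 1.04636785]
tray 0.91 [0.52  0.088 0.   ] [[305. 221.]]
stick_center 0.94 [0.797 0.304 0.007] [[225. 122.]]
stick_center 0.7 [ 0.759 -0.169  0.011] [[397. 133.]]
stick_center 0.67 [0.582 0.08  0.013] [[308. 198.]]
bay_home 0.69 [0.602 0.22  0.014] [[256. 192.]]
bay_home 0.33 [0.473 0.314 0.003] [[222. 240.]]
bay_mouth 0.93 [0.602 0.196 0.013] [[264. 192.]]
bay_mouth 0.46 [ 0.465 -0.057  0.003] [[359. 240.]]
inkstone 0.68 [0.445 0.107 0.007] [[299. 249.]]
inkstone 0.19 [0.605 0.198 0.014] [[264. 190.]]
dropper 0.48 [ 0.465 -0.056  0.005] [[358. 240.]]
paste_jar 0.64 [ 0.606 -0.137  0.002] [[386. 188.]]
weight 0.85 [0.473 0.314 0.002] [[222. 240.]]
0.86 524 225.79961832061068 121.22900763358778 ((0.7948334217071533, 0.297878623008728), (0.03283309563994408, 0.12067070603370667), 3.323329210281372)
0.7 460 397.1347826086957 132.87826086956522 ((0.7556663155555725, -0.16778279840946198), (0.03015829063951969, 0.11997097730636597), 46.827972412109375)
0.63 458 306.735807860262 196.22052401746726 ((0.586163341999054, 0.08157315850257874), (0.11284185200929642, 0.029595354571938515), 88.94385528564453)
```

View pics/top0.png

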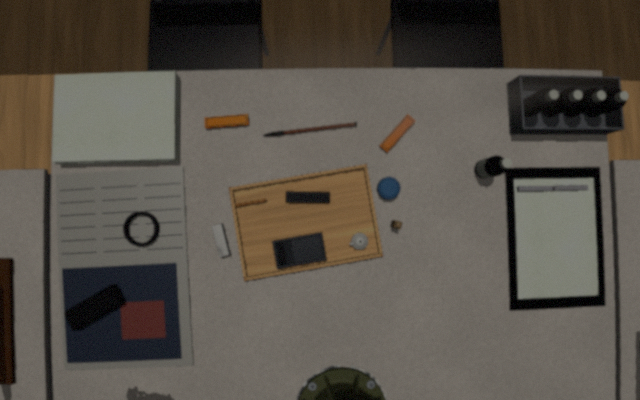

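The stick candidates are orange (225,122), orange (397,133) and the black bar (308,198) in the tray. The black one is meant, because it is black and lies in the tray. The tray is rotated a few degrees, with the bay at its far left around (250,195).

Run:
```python
from h import *
c=capture('top');T=c2w(c)
for n,z in [('tray',.022),('stick_center',.02),('inkstone',.026)]:
  for r in silhouettes('top',n)[:3]:
    v,u=np.nonzero(r['mask']);b=pix2w(c,np.c_[u,v],z,T)[:,:2].astype(np.float32);print(n,r['confidence'],len(u),u.mean(),v.mean(),cv2.minAreaRect(b))
im=c['img'][150:290,210:410,::-1];cv2.imwrite('pics/crop.png',np.clip(cv2.resize(im,None,fx=4,fy=4,interpolation=2)*1.6,0,255).astype(np.uint8))
```

```text
tray 0.75 11431 305.0242323506255 218.525763275304 ((0.5204365253448486, 0.08628469705581665), (0.2594722807407379, 0.38017889857292175), 8.97957992553711)
stick_center 0.93 559 226.10375670840787 121.05008944543829 ((0.7950694561004639, 0.29758259654045105), (0.036454349756240845, 0.12169592082500458), 5.788601875305176)
stick_center 0.7 440 397.3340909090909 132.54545454545453 ((0.7562205195426941, -0.16749173402786255), (0.029478218406438828, 0.1190473660826683), 45.193294525146484)
stick_center 0.56 501 307.0459081836327 196.22355289421156 ((0.587081253528595, 0.08162011206150055), (0.11870715022087097, 0.030754705891013145), 87.18695831298828)
inkstone 0.7 1465 298.5447098976109 250.09692832764506 ((0.44426101446151733, 0.10626441240310669), (0.07782695442438126, 0.13688133656978607), 8.523262977600098)
```

View pics/crop.png

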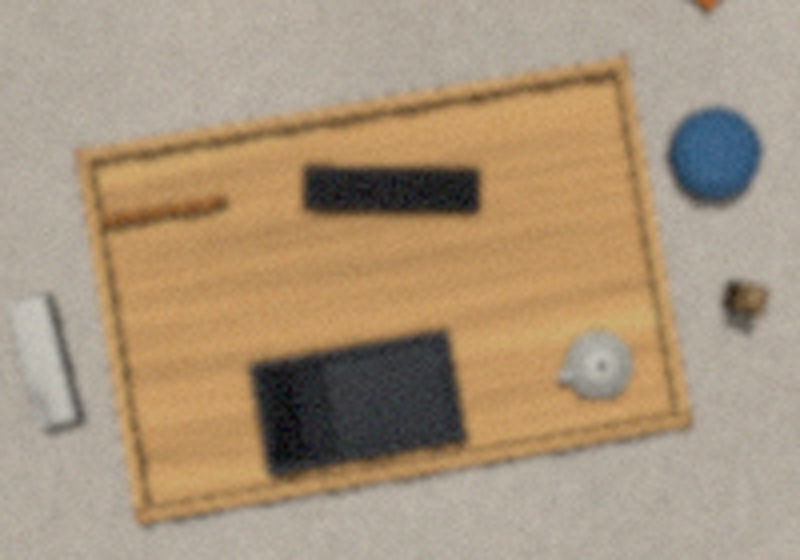

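The crop confirms it: the black bar is the stick, with its ends at crop (305,190) and (478,192). The divider is at (105–225, 210) and the far wall runs from (90,155) to (625,70). Tray yaw is about +9° with its centre at (0.520, 0.086), and the stick sits at about (0.065, -0.015) in tray axes. I'll turn the tool to line up with the tray and move above it.

>>> servo_tool:
  steps:
    - [-0.2,-0.14,0,-0.1]
    - [-0.4,-0.28,0,-0.2]
    - [-0.6,-0.42,0,-0.3]
    - [-0.8,-0.56,0,-0.4]
    - [-1,-0.7,0,-0.5]
  fingers: 0.2

```text
time: 1.17
ee_pos: [0.2104, 0.4422, 0.2563]
tcp_rot: [[-0.987, -0.159, 0.0], [-0.159, 0.987, 0.0], [-0.0, 0.0, -1.0]]
wrist_force: [-0.3, -0.3, 0.4]
opening: 0.6
grip_force: 0.0
```

>>> servo_tool:
  steps:
    - [-0.12,-0.2,0,0]
    - [-0.24,-0.4,0,0]
    - [-0.36,-0.6,0,0]
    - [-0.48,-0.8,0,0]
    - [-0.6,-1,0,0]

```text
time: 1.58
ee_pos: [0.2852, 0.3527, 0.2564]
tcp_rot: [[-0.988, -0.155, 0.0], [-0.155, 0.988, 0.0], [-0.0, 0.0, -1.0]]
wrist_force: [-0.5, 1.2, 0.6]
opening: 0.601
grip_force: 0.0
```

>>> servo_tool:
  steps:
    - [-0.12,-0.2,0,0]
    - [-0.24,-0.4,0,0]
    - [-0.36,-0.6,0,0]
    - [-0.48,-0.8,0,0]
    - [-0.6,-1,0,0]

```text
time: 2.0
ee_pos: [0.36, 0.2632, 0.2564]
tcp_rot: [[-0.988, -0.155, 0.0], [-0.155, 0.988, 0.0], [-0.0, 0.0, -1.0]]
wrist_force: [0.4, 0.1, 0.1]
opening: 0.598
grip_force: 0.0
```

>>> servo_tool:
  steps:
    - [-0.12,-0.2,0,0]
    - [-0.24,-0.4,0,0]
    - [-0.36,-0.6,0,0]
    - [-0.48,-0.8,0,0]
    - [-0.6,-1,0,0]

```text
time: 2.42
ee_pos: [0.4348, 0.1737, 0.2564]
tcp_rot: [[-0.988, -0.155, 0.0], [-0.155, 0.988, 0.0], [-0.0, 0.0, -1.0]]
wrist_force: [-0.1, -0.1, 0.3]
opening: 0.598
grip_force: 0.0
```

>>> servo_tool:
  steps:
    - [-0.12,-0.2,0,0]
    - [-0.24,-0.4,0,0]
    - [-0.36,-0.6,0,0]
    - [-0.48,-0.8,0,0]
    - [-0.6,-1,0,0]

```text
time: 2.83
ee_pos: [0.5097, 0.0842, 0.2564]
tcp_rot: [[-0.988, -0.155, 0.0], [-0.155, 0.988, 0.0], [-0.0, -0.0, -1.0]]
wrist_force: [0.2, -0.2, 0.6]
opening: 0.597
grip_force: 0.0
```

```bash
cat > look.py <<'E'
from h import *
import sys
o=get_obs();c=capture('wrist');T=c2w(c,o)
print(o['time'],o['ee_pos'].round(4),np.round(o['tcp_rot'][:,1],3),o['opening'],T[:3,3].round(3),T[:3,2].round(2))
im=np.clip(c['img'][:,:,::-1]*1.5,0,255).astype(np.uint8).copy()
cv2.imwrite('pics/%s.png'%sys.argv[1],im)
for n,z in [('tray',.022),('stick_center',.02)]:
  for r in silhouettes('wrist',n)[:3]:
    v,u=np.nonzero(r['mask']);b=pix2w(c,np.c_[u,v],z,T)[:,:2].astype(np.float32);print(n,round(r['confidence'],2),len(u),u.min(),u.max(),v.min(),v.max(),cv2.minAreaRect(b))
for n in ['stick_center','bay_home','bay_mouth','tray','inkstone']:
  for r in pinpoint('wrist',n)[:2]: print(n,round(r['confidence'],2),np.round((T@np.r_[r['position'],1])[:3],4))
E
python3 look.py w1
```

```text
2.8333 [0.5097 0.0842 0.2564] [-0.155  0.988 -0.   ] 0.5970541913507759 [0.425 0.073 0.375] [-0.32 -0.05  0.94]
tray 0.59 62515 126 506 50 278 ((0.519010066986084, 0.08989614993333817), (0.25526705384254456, 0.38068243861198425), 8.760919570922852)
stick_center 0.73 344 426 450 372 391 ((0.788701593875885, 0.3100924789905548), (0.03683798015117645, 0.03870565444231033), 7.021182537078857)
stick_center 0.68 2923 249 355 208 251 ((0.5845356583595276, 0.08429178595542908), (0.12079744786024094, 0.03679833561182022), 88.35299682617188)
stick_center 0.55 1779 66 139 283 344 ((0.7482436895370483, -0.1592760980129242), (0.032388925552368164, 0.13128015398979187), 46.404685974121094)
stick_center 0.74 [0.5855 0.0839 0.016 ]
stick_center 0.56 [0.8015 0.3062 0.0078]
bay_home 0.97 [0.6011 0.2224 0.0137]
bay_mouth 0.67 [0.601  0.202  0.0155]
tray 0.62 [ 0.5188  0.0889 -0.0027]
inkstone 0.65 [0.4435 0.1053 0.007 ]
```

View pics/w1.png

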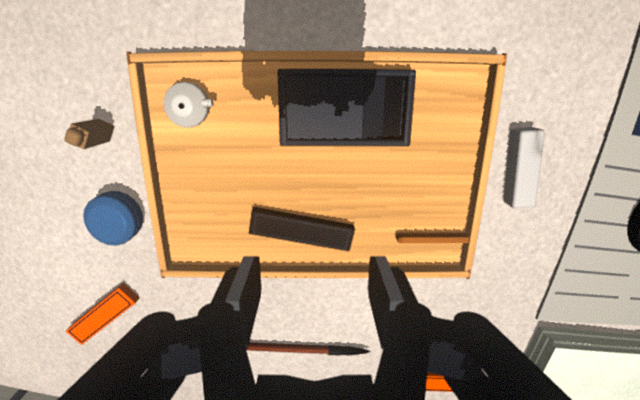

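The wrist view (far side at the bottom) shows the stick from (250,218) to (352,240), the divider at (400–468, 238) and the open fingertips at (250,262) and (380,262). The network and mask positions agree with the top view. I'll check fingertip reach from the depth map.

Run:
```python
from h import *
o=get_obs();c=capture('wrist');Z=c['z_map']
v,u=np.nonzero((Z>0.02)&(Z<.2));n=cv2.undistortPoints(np.c_[u,v].astype(float).reshape(-1,1,2),K(c),np.array(c['D'],float)).reshape(-1,2)
z=Z[v,u];P=np.c_[n[:,0]*z,-n[:,1]*z,-z,np.ones(len(z))]@c['T_tool_cam'].T
for s in(-1,1):
    q=P[(P[:,1]*s>0)&(P[:,2]>-.02)];print(len(q),np.percentile(q[:,2],[90,99,99.9]).round(4)); t=q[q[:,2]>np.percentile(q[:,2],99)-.01];print(t[:,:3].min(0).round(4),t[:,:3].max(0).round(4))
```

```text
2368 [0.0122 0.0191 0.0209]
[-0.0107 -0.0372  0.0091] [ 0.0125 -0.0232  0.021 ]
2412 [0.0119 0.0187 0.0205]
[-0.0109  0.0272  0.0087] [0.0128 0.0412 0.0217]
```

>>> servo_tool:
  steps:
    - [-0.05,-0.024,0.2,0]
    - [-0.1,-0.05,0.4,0]
    - [-0.15,-0.07,0.6,0]
    - [-0.2,-0.1,0.8,0]
    - [-0.25,-0.12,1,0]

```text
time: 3.7
ee_pos: [0.5356, 0.0776, 0.1555]
tcp_rot: [[-0.988, -0.156, 0.0], [-0.156, 0.988, 0.0], [-0.0, -0.0, -1.0]]
wrist_force: [1.6, 0.2, 0.6]
opening: 0.598
grip_force: 0.0
```

>>> servo_tool:
  steps:
    - [0,0,0.2,0]
    - [0,0,0.45,0]
    - [0,0,0.7,0]
    - [0,0,0.9,0]
    - [0,0,1,0]

```text
time: 4.12
ee_pos: [0.5344, 0.0776, 0.054]
tcp_rot: [[-0.988, -0.156, -0.003], [-0.156, 0.988, -0.0], [0.003, 0.0, -1.0]]
wrist_force: [0.1, 0.2, -0.8]
opening: 0.6
grip_force: 0.0
```

>>> servo_tool:
  steps:
    - [0,0,0.06,0]
    - [0,0,0.12,0]
    - [0,0,0.17,0]
    - [0,0,0.21,0]
    - [0,0,0.23,0]

```text
time: 4.53
ee_pos: [0.5357, 0.0773, 0.0334]
tcp_rot: [[-0.988, -0.155, 0.001], [-0.155, 0.988, 0.0], [-0.001, -0.0, -1.0]]
wrist_force: [-0.0, -0.6, 0.4]
opening: 0.601
grip_force: 0.0
```

```bash
python3 look.py w2; python3 -c "
from h import *
print(get_obs()['wrist_force'])"
```

```text
4.5333 [0.5357 0.0773 0.0334] [-0.155  0.988 -0.   ] 0.6012234353420521 [0.451 0.066 0.152] [-0.32 -0.05  0.94]
tray 0.61 145030 0 639 0 399 ((0.5163677334785461, 0.08394940942525864), (0.20157958567142487, 0.36822015047073364), 8.619579315185547)
stick_center 0.86 6135 247 382 319 382 ((0.5795486569404602, 0.08585932850837708), (0.0400850772857666, 0.0667041689157486), 0.7346097826957703)
stick_center 0.59 [0.5841 0.0841 0.017 ]
tray 0.82 [ 0.5179  0.0917 -0.0015]
inkstone 0.97 [0.4438 0.1045 0.0083]
[-0.02655958  0.79890709  0.50482802]
```

View pics/w2.png

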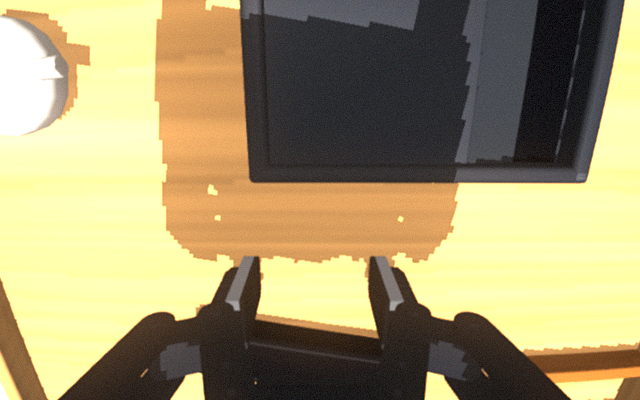

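The fingers are down just short of the stick, visible at (247–382, 320–380), with a clear gap to the inkstone. Now I'll push towards the far wall (tool -x).

>>> servo_tool:
  steps:
    - [-0.04,0,0,0]
    - [-0.08,0,0,0]
    - [-0.12,0,0,0]
    - [-0.16,0,0,0]
    - [-0.2,0,0,0]

```text
time: 5.35
ee_pos: [0.5558, 0.0805, 0.0333]
tcp_rot: [[-0.988, -0.155, 0.0], [-0.155, 0.988, -0.0], [-0.0, -0.0, -1.0]]
wrist_force: [-0.5, -0.8, 0.4]
opening: 0.599
grip_force: 0.1
```

>>> servo_tool:
  steps:
    - [-0.03,0,0,0]
    - [-0.07,0,0,0]
    - [-0.1,0,0,0]
    - [-0.13,0,0,0]
    - [-0.16,0,0,0]

```text
time: 5.77
ee_pos: [0.5714, 0.0829, 0.0332]
tcp_rot: [[-0.988, -0.155, -0.0], [-0.155, 0.988, -0.0], [0.0, 0.0, -1.0]]
wrist_force: [-0.5, -0.3, 0.5]
opening: 0.603
grip_force: 0.1
```

>>> servo_tool:
  steps:
    - [-0.03,0,0,0]
    - [-0.06,0,0,0]
    - [-0.09,0,0,0]
    - [-0.12,0,0,0]
    - [-0.14,0,0,0]

```text
time: 6.18
ee_pos: [0.5853, 0.0851, 0.0333]
tcp_rot: [[-0.988, -0.155, 0.0], [-0.155, 0.988, 0.0], [-0.0, -0.0, -1.0]]
wrist_force: [-1.0, -0.8, 0.9]
opening: 0.6
grip_force: 0.3
```

>>> servo_tool:
  steps:
    - [-0.02,0,0,0]
    - [-0.04,0,0,0]
    - [-0.06,0,0,0]
    - [-0.07,0,0,0]
    - [-0.08,0,0,0]

```text
time: 6.6
ee_pos: [0.593, 0.0863, 0.0333]
tcp_rot: [[-0.988, -0.155, -0.0], [-0.155, 0.988, -0.0], [0.0, -0.0, -1.0]]
wrist_force: [0.2, -0.1, 0.4]
opening: 0.605
grip_force: 0.3
```

```bash
cat > top.py <<'E'
from h import *
import sys
c=capture('top');T=c2w(c);o=get_obs();print(o['time'],o['ee_pos'].round(4),o['wrist_force'].round(1))
cv2.imwrite('pics/%s.png'%sys.argv[1],np.clip(cv2.resize(c['img'][150:290,210:410,::-1],None,fx=4,fy=4,interpolation=2)*1.6,0,255).astype(np.uint8))
a=np.radians(8.85);C=np.array([.5195,.089])
for r in silhouettes('top','stick_center')[:4]:
    v,u=np.nonzero(r['mask']);b=(pix2w(c,np.c_[u,v],.02,T)[:,:2]-C)@np.array([[np.cos(a),-np.sin(a)],[np.sin(a),np.cos(a)]])
    print(round(r['confidence'],2),len(u),'tray frame',b.mean(0).round(4),cv2.minAreaRect(b.astype(np.float32)))
E
python3 top.py t2
```

```text
6.65 [0.5931 0.0863 0.0333] [ 0.4 -0.1  0.1]
0.91 534 tray frame [0.3048 0.1648] ((0.3042757511138916, 0.1639755368232727), (0.12048611789941788, 0.03433281183242798), 83.24400329589844)
0.67 463 tray frame [ 0.1939 -0.29  ] ((0.19381007552146912, -0.2902071475982666), (0.02978190779685974, 0.11969968676567078), 37.702659606933594)
```

View pics/t2.png

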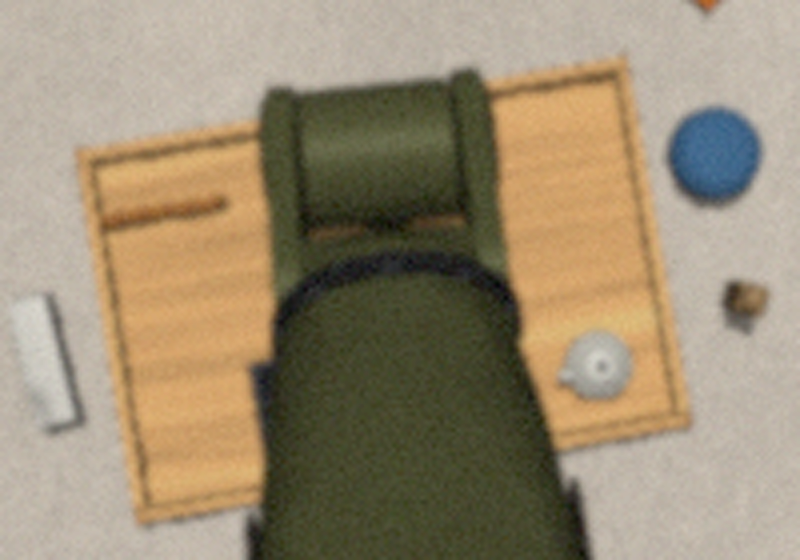

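The arm hides the stick at crop (300–480, 100–200), so I'll go on by force.

>>> servo_tool:
  steps:
    - [-0.01,0,0,0]
    - [-0.015,0,0,0]
    - [-0.02,0,0,0]
    - [-0.025,0,0,0]
    - [-0.03,0,0,0]

```text
time: 7.12
ee_pos: [0.5958, 0.0867, 0.0333]
tcp_rot: [[-0.988, -0.155, -0.0], [-0.155, 0.988, -0.0], [0.0, 0.0, -1.0]]
wrist_force: [-0.2, 0.5, -0.3]
opening: 0.595
grip_force: 0.2
```

>>> servo_tool:
  steps:
    - [-0.005,0,0,0]
    - [-0.01,0,0,0]
    - [-0.01,0,0,0]
    - [-0.015,0,0,0]
    - [-0.015,0,0,0]

```text
time: 7.53
ee_pos: [0.5973, 0.087, 0.0333]
tcp_rot: [[-0.988, -0.155, -0.0], [-0.155, 0.988, 0.0], [0.0, 0.0, -1.0]]
wrist_force: [-0.2, 0.5, 0.6]
opening: 0.603
grip_force: 0.4
```

>>> servo_tool:
  steps:
    - [-0.005,0,0,0]
    - [-0.01,0,0,0]
    - [-0.015,0,0,0]
    - [-0.02,0,0,0]
    - [-0.02,0,0,0]

```text
time: 7.95
ee_pos: [0.5976, 0.0871, 0.0331]
tcp_rot: [[-0.988, -0.155, -0.005], [-0.155, 0.988, -0.001], [0.005, 0.0, -1.0]]
wrist_force: [-16.7, -2.1, 10.1]
opening: 0.6
grip_force: 8.5
```

Run:
```python
from h import *
c=capture('side');cv2.imwrite('pics/s1.png',np.clip(c['img'][:,:,::-1]*1.5,0,255).astype(np.uint8))
T=c2w(c);a=np.radians(8.85);C=np.array([.5195,.089]);print(T[:3,3].round(2))
for r in silhouettes('side','stick_center')[:3]:
    v,u=np.nonzero(r['mask']);b=(pix2w(c,np.c_[u,v],.02,T)[:,:2]-C)@np.array([[np.cos(a),-np.sin(a)],[np.sin(a),np.cos(a)]]);print(r['confidence'],u.min(),u.max(),v.min(),v.max(),b.mean(0),cv2.minAreaRect(b.astype(np.float32)))
```

```text
[ 0.56 -0.73  0.65]
0.7 376 428 260 295 [ 0.19140291 -0.30510732] ((0.18971821665763855, -0.3029949963092804), (0.039870765060186386, 0.12033209949731827), 38.60309982299805)
0.6 331 343 198 220 [ 0.1037481  -0.05058417] ((0.10679332166910172, -0.04013819992542267), (0.09695982187986374, 0.03237603232264519), 77.64338684082031)
```

View pics/s1.png

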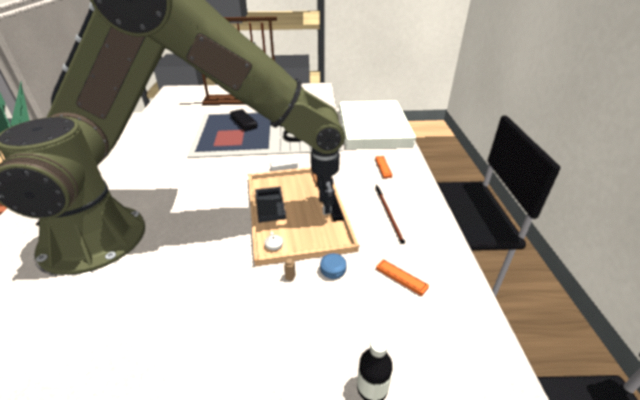

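Firm contact: 17 N at tool tray x = 0.077, against an expected 0.0765, so the stick is seated squarely on the far wall and clear of the bay. I'll back off, shut the fingers and go round to the stick's right end.

>>> servo_tool:
  steps:
    - [0.03,0,0,0]
    - [0.1,0,0,0]
    - [0.2,0,-0.03,0]
    - [0.3,0,-0.08,0]
    - [0.35,0,-0.12,0]

```text
time: 8.47
ee_pos: [0.5637, 0.0817, 0.0454]
tcp_rot: [[-0.988, -0.155, -0.0], [-0.155, 0.988, -0.0], [0.0, 0.0, -1.0]]
wrist_force: [0.6, -0.3, -0.9]
opening: 0.599
grip_force: 0.0
```

>>> servo_tool:
  steps:
    - [0,-0.2,0,0]
    - [0,-0.4,0,0]
    - [0,-0.6,0,0]
    - [0,-0.8,0,0]
    - [0,-0.95,0,0]
  fingers: -1

```text
time: 8.88
ee_pos: [0.5797, -0.0134, 0.0456]
tcp_rot: [[-0.988, -0.155, 0.001], [-0.155, 0.988, -0.0], [-0.001, -0.0, -1.0]]
wrist_force: [0.1, -0.2, -0.1]
opening: 0.002
grip_force: 0.0
```

>>> servo_tool:
  steps:
    - [0,0,0,0]
    - [0,0,0,0]
    - [0,0,0,0]
    - [0,0,0,0]
    - [0,0,0,0]

```text
time: 9.3
ee_pos: [0.5794, -0.0112, 0.0453]
tcp_rot: [[-0.988, -0.156, 0.0], [-0.156, 0.988, 0.0], [-0.0, 0.0, -1.0]]
wrist_force: [0.2, 0.7, -0.1]
opening: 0.002
grip_force: 0.0
```

```bash
python3 top.py t3; python3 look.py w3
```

```text
9.35 [ 0.5794 -0.0113  0.0453] [-0.   0.  -0.4]
0.64 543 tray frame [0.3045 0.1628] ((0.30435770750045776, 0.16354817152023315), (0.1218985989689827, 0.034873127937316895), 86.1205062866211)
0.63 526 tray frame [ 0.1937 -0.2899] ((0.193454772233963, -0.289146363735199), (0.03485162556171417, 0.1208702027797699), 35.05289840698242)
0.58 492 tray frame [ 0.1025 -0.011 ] ((0.10240232944488525, -0.012905962765216827), (0.030954256653785706, 0.11953681707382202), 0.1739802062511444)
9.4 [ 0.5794 -0.0114  0.0453] [-0.156  0.988 -0.   ] -0.001724651967602058 [ 0.495 -0.023  0.164] [-0.32 -0.05  0.94]
tray 0.73 141991 103 639 0 389 ((0.5531243085861206, 0.04708162695169449), (0.19991755485534668, 0.2841130495071411), 8.681002616882324)
stick_center 0.91 6100 406 587 319 377 ((0.6161502003669739, 0.10010018944740295), (0.04115480184555054, 0.10383474826812744), 8.742782592773438)
tray 0.76 [ 0.521   0.0877 -0.0011]
inkstone 0.6 [0.4439 0.1062 0.0096]
```

View pics/t3.png

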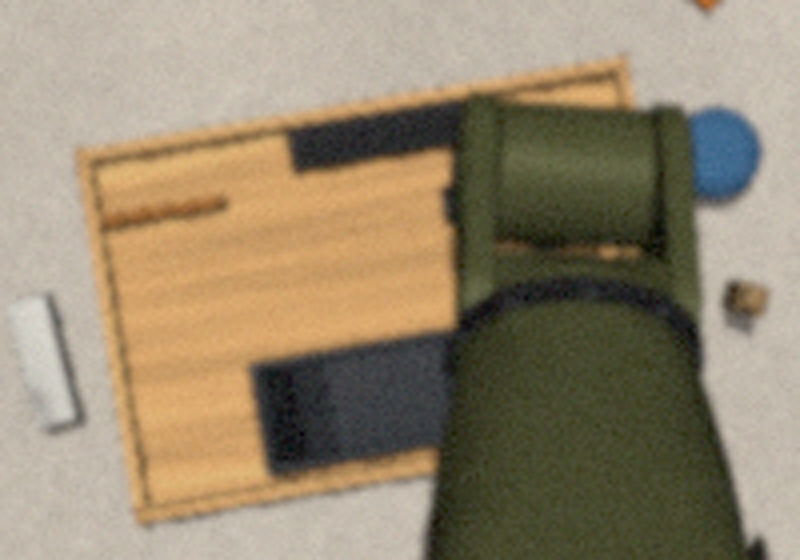

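The stick lies flat along the far wall at tray (0.102, -0.012), rotated 0.2°, with its left end at crop (290,150), clear of the divider tip at (225,203). I'll move behind its right end and slide it left.

>>> servo_tool:
  steps:
    - [-0.15,0,0,0]
    - [-0.3,0,0,0]
    - [-0.45,0,0.03,0]
    - [-0.55,0,0.07,0]
    - [-0.56,0,0.09,0]

```text
time: 10.22
ee_pos: [0.6358, -0.0031, 0.0359]
tcp_rot: [[-0.988, -0.155, 0.0], [-0.155, 0.988, 0.0], [-0.0, -0.0, -1.0]]
wrist_force: [0.2, 0.5, 0.2]
opening: 0.0
grip_force: 0.0
```

>>> servo_tool:
  steps:
    - [0,0.03,0,0]
    - [0,0.06,0,0]
    - [0,0.1,0,0]
    - [0,0.14,0,0]
    - [0,0.18,0,0]

```text
time: 10.63
ee_pos: [0.6317, 0.015, 0.0366]
tcp_rot: [[-0.988, -0.155, 0.0], [-0.155, 0.988, 0.0], [-0.0, -0.0, -1.0]]
wrist_force: [0.4, -0.3, 0.2]
opening: 0.002
grip_force: 0.0
```

>>> servo_tool:
  steps:
    - [0,0.04,0,0]
    - [0,0.08,0,0]
    - [0,0.12,0,0]
    - [0,0.16,0,0]
    - [0,0.2,0,0]

```text
time: 11.05
ee_pos: [0.6289, 0.0345, 0.0364]
tcp_rot: [[-0.988, -0.155, 0.0], [-0.155, 0.988, -0.0], [-0.0, -0.0, -1.0]]
wrist_force: [0.4, -2.2, 1.1]
opening: 0.002
grip_force: 1.1
```

>>> servo_tool:
  steps:
    - [0,0.04,0,0]
    - [0,0.08,0,0]
    - [0,0.12,0,0]
    - [0,0.16,0,0]
    - [0,0.2,0,0]

```text
time: 11.47
ee_pos: [0.6258, 0.0544, 0.0364]
tcp_rot: [[-0.988, -0.155, 0.0], [-0.155, 0.988, 0.0], [-0.0, -0.0, -1.0]]
wrist_force: [0.2, -2.1, 2.1]
opening: 0.0
grip_force: 1.3
```

```bash
python3 top.py t4
```

```text
11.5167 [0.6256 0.055  0.0363] [-0.2 -0.6  2.4]
0.94 434 tray frame [ 0.1935 -0.2899] ((0.1937369406223297, -0.29011252522468567), (0.02978190779685974, 0.11573496460914612), 37.702659606933594)
0.57 553 tray frame [0.3043 0.1644] ((0.3038722574710846, 0.16455036401748657), (0.1252034306526184, 0.03396434336900711), 84.84225463867188)
0.53 261 tray frame [0.1024 0.0519] ((0.10214868187904358, 0.051478009670972824), (0.0621647946536541, 0.03056352771818638), 89.64246368408203)
```

View pics/t4.png

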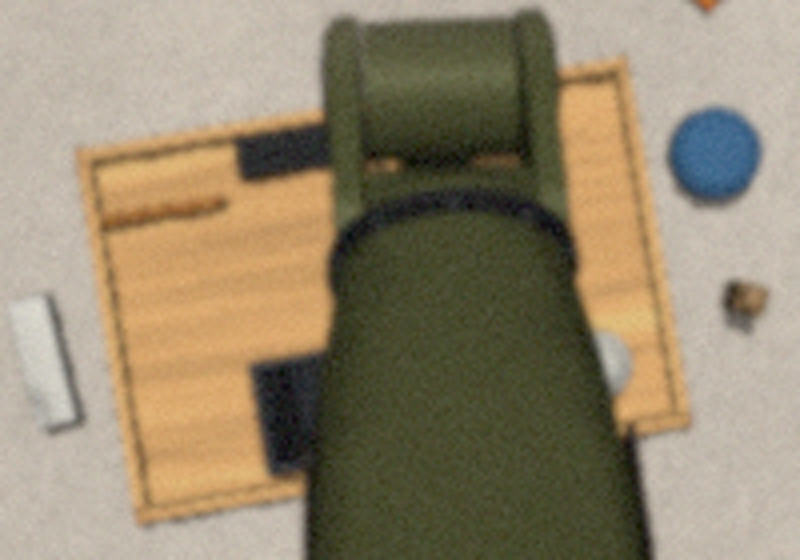

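The stick is sliding along the wall with its leading end at crop (240,160), heading between wall and divider. It needs about 97 mm more.

>>> servo_tool:
  steps:
    - [0,0.04,0,0]
    - [0,0.08,0,0]
    - [0,0.12,0,0]
    - [0,0.16,0,0]
    - [0,0.2,0,0]

```text
time: 11.98
ee_pos: [0.6226, 0.0742, 0.0362]
tcp_rot: [[-0.988, -0.155, -0.0], [-0.155, 0.988, 0.0], [0.0, 0.0, -1.0]]
wrist_force: [-0.2, -0.4, 1.0]
opening: 0.002
grip_force: 0.3
```

>>> servo_tool:
  steps:
    - [0,0.04,0,0]
    - [0,0.08,0,0]
    - [0,0.12,0,0]
    - [0,0.16,0,0]
    - [0,0.2,0,0]

```text
time: 12.4
ee_pos: [0.6195, 0.0939, 0.0363]
tcp_rot: [[-0.988, -0.155, -0.0], [-0.155, 0.988, -0.0], [0.0, 0.0, -1.0]]
wrist_force: [-0.5, -0.1, 1.3]
opening: 0.002
grip_force: 0.1
```

>>> servo_tool:
  steps:
    - [0,0.04,0,0]
    - [0,0.08,0,0]
    - [0,0.12,0,0]
    - [0,0.16,0,0]
    - [0,0.2,0,0]

```text
time: 12.82
ee_pos: [0.6164, 0.1137, 0.0363]
tcp_rot: [[-0.988, -0.155, -0.0], [-0.155, 0.988, -0.0], [0.0, -0.0, -1.0]]
wrist_force: [0.2, 0.3, -0.7]
opening: 0.003
grip_force: 0.1
```

>>> servo_tool:
  steps:
    - [0,0.04,0,0]
    - [0,0.08,0,0]
    - [0,0.12,0,0]
    - [0,0.16,0,0]
    - [0,0.2,0,0]

```text
time: 13.23
ee_pos: [0.6133, 0.1334, 0.0363]
tcp_rot: [[-0.988, -0.155, 0.0], [-0.155, 0.988, -0.0], [-0.0, -0.0, -1.0]]
wrist_force: [0.7, -0.7, -0.2]
opening: 0.002
grip_force: 0.1
```

>>> servo_tool:
  steps:
    - [0,0.03,0,0]
    - [0,0.06,0,0]
    - [0,0.08,0,0]
    - [0,0.1,0,0]
    - [0,0.12,0,0]

```text
time: 13.65
ee_pos: [0.6115, 0.145, 0.0363]
tcp_rot: [[-0.988, -0.155, -0.0], [-0.155, 0.988, -0.0], [0.0, -0.0, -1.0]]
wrist_force: [1.0, -0.1, -0.6]
opening: 0.001
grip_force: 0.1
```

>>> servo_tool:
  steps:
    - [0,0.005,0,0]
    - [0,0.01,0,0]
    - [0,0.015,0,0]
    - [0,0.02,0,0]
    - [0,0.025,0,0]

```text
time: 14.07
ee_pos: [0.6111, 0.1473, 0.0363]
tcp_rot: [[-0.988, -0.155, -0.0], [-0.155, 0.988, -0.0], [0.0, -0.0, -1.0]]
wrist_force: [0.0, -1.6, -0.4]
opening: 0.005
grip_force: 0.1
```

>>> servo_tool:
  steps:
    - [0,0.005,0,0]
    - [0,0.01,0,0]
    - [0,0.015,0,0]
    - [0,0.02,0,0]
    - [0,0.02,0,0]

```text
time: 14.48
ee_pos: [0.6108, 0.1495, 0.0363]
tcp_rot: [[-0.988, -0.155, -0.0], [-0.155, 0.988, 0.0], [0.0, 0.0, -1.0]]
wrist_force: [0.5, -0.4, -0.6]
opening: -0.001
grip_force: 0.1
```

```bash
python3 top.py t5
```

```text
14.5333 [0.6108 0.1494 0.0363] [ 0.1 -0.8  0.3]
0.88 543 tray frame [0.3043 0.1646] ((0.30379509925842285, 0.16406860947608948), (0.12019412219524384, 0.03674647957086563), 82.36427307128906)
0.88 493 tray frame [ 0.1951 -0.2906] ((0.19508495926856995, -0.290923535823822), (0.032629091292619705, 0.1227131187915802), 40.12074661254883)
```

>>> servo_tool:
  steps:
    - [0,0.005,0,0]
    - [0,0.01,0,0]
    - [0,0.015,0,0]
    - [0,0.02,0,0]
    - [0,0.02,0,0]

```text
time: 15.0
ee_pos: [0.6107, 0.1503, 0.0363]
tcp_rot: [[-0.988, -0.155, 0.0], [-0.155, 0.988, -0.001], [-0.0, -0.001, -1.0]]
wrist_force: [2.3, -9.0, -0.2]
opening: -0.004
grip_force: 4.0
```

>>> servo_tool:
  steps:
    - [0,0.005,0,0]
    - [0,0.01,0,0]
    - [0,0.015,0,0]
    - [0,0.02,0,0]
    - [0,0.02,0,0]

```text
time: 15.42
ee_pos: [0.6107, 0.1508, 0.0363]
tcp_rot: [[-0.988, -0.154, 0.0], [-0.154, 0.988, -0.003], [0.0, -0.003, -1.0]]
wrist_force: [3.4, -19.5, 1.2]
opening: -0.001
grip_force: 9.0
```

The end wall is met (19 N with no motion). I'll retreat to the right, lift, move aside and check.

>>> servo_tool:
  steps:
    - [0,-0.03,0,0]
    - [0,-0.08,0,0]
    - [0,-0.2,0,0]
    - [0,-0.3,-0.1,0]
    - [0,-0.3,-0.4,0]

```text
time: 15.83
ee_pos: [0.6133, 0.1212, 0.0733]
tcp_rot: [[-0.988, -0.154, -0.007], [-0.154, 0.988, -0.001], [0.007, -0.0, -1.0]]
wrist_force: [-0.0, 0.5, -0.2]
opening: 0.002
grip_force: 0.0
```

>>> servo_tool:
  steps:
    - [0.1,-0.1,-0.3,0]
    - [0.3,-0.3,-0.6,0]
    - [0.5,-0.5,-0.8,0]
    - [0.7,-0.7,-1,0]
    - [0.8,-0.8,-1,0]

```text
time: 16.25
ee_pos: [0.5481, 0.0297, 0.1812]
tcp_rot: [[-0.988, -0.154, 0.006], [-0.154, 0.988, -0.0], [-0.006, -0.001, -1.0]]
wrist_force: [0.7, 0.1, 1.0]
opening: 0.004
grip_force: 0.0
```

>>> servo_tool:
  steps:
    - [0.2,-0.2,-0.1,0]
    - [0.4,-0.4,-0.2,0]
    - [0.6,-0.6,-0.2,0]
    - [0.8,-0.8,-0.2,0]
    - [0.8,-0.8,-0.2,0]

```text
time: 16.67
ee_pos: [0.4795, -0.0624, 0.1973]
tcp_rot: [[-0.988, -0.153, 0.001], [-0.153, 0.988, -0.001], [-0.0, -0.001, -1.0]]
wrist_force: [-0.4, 0.6, 0.1]
opening: 0.002
grip_force: 0.0
```

```bash
python3 top.py t6
```

```text
16.7167 [ 0.4807 -0.0612  0.1973] [-0.1  1.   0. ]
0.93 504 tray frame [0.1025 0.1171] ((0.10298694670200348, 0.11716495454311371), (0.11856193095445633, 0.031751640141010284), 89.86119842529297)
0.81 427 tray frame [ 0.1927 -0.2891] ((0.1930181384086609, -0.2906811535358429), (0.02943519316613674, 0.11942354589700699), 37.27180099487305)
0.76 563 tray frame [0.305 0.166] ((0.30462968349456787, 0.16519156098365784), (0.12340764701366425, 0.036875829100608826), 84.45162200927734)
```

View pics/t6.png

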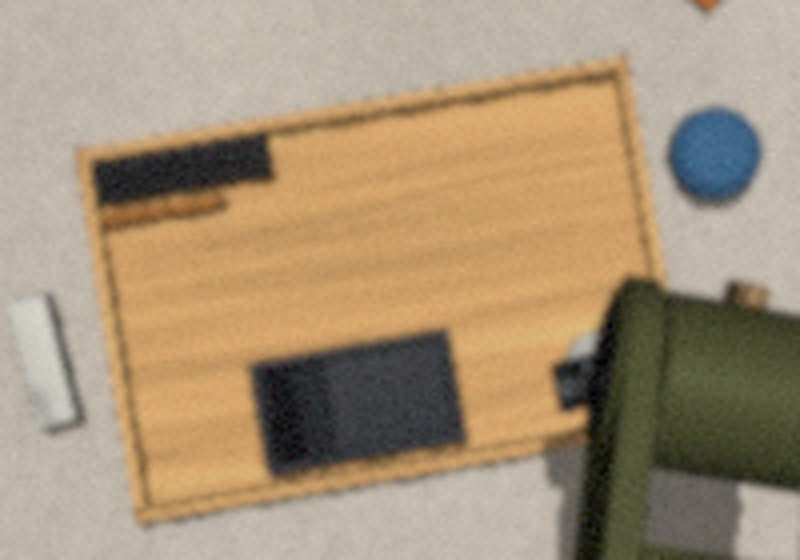

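The stick sits in the bay at crop (95–270, 135–200), flush with the far wall and the left end wall. The inkstone, paste jar and weight are where they were.

```bash
python3 -c "
from h import *
print(finish_job())"
```

```text
the job is handed in; nothing more can be done
None
```

The ink stick is in the far-left bay, flat against the far wall with its end against the end wall; I pushed it to the wall first and then slid it in. The job is handed in at about 17 s, and no verdict came back.

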